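# Refit the washed burner caps and hold the hob's knob in to try the igniter

## Task

The portable gas hob has been washed and its supply is still shut off: put each of the three burner caps from the draining mat on the burner that it fits (large on the left, medium on the right, small at the back), each lying flat with its boss down in the ring. Then try the large burner's igniter, which sparks only while its knob is held in: push the left knob fully in, keep it in while you turn it a quarter turn anticlockwise to the large flame mark, and finish still gripping it and holding it fully in there. Leave the other two knobs off and do not knock about the washing-up bottle, the pepper mill or the matches.

Things in the scene. Friction and masses are not known exactly. Their poses are not given: they have to be found in the camera images.
- gas_hob: fixed portable gas hob of steel, 308 mm wide (y), 248 mm deep (x), flat top 70 mm above the worktop, pan support off (it lies behind). Origin on the worktop under its centre; x to its back, y to its left as seen from the robot, z up. In its frame, left burner at (0, 92), right burner at (0, -92), back burner at (55, 0), left, middle and right knob at (-86, 78), (-86, 0), (-86, -78) mm.
- burner_left (a point): left, largest burner of the hob: centre of the top edge of its open aluminium ring (ring 60 mm outside, bore 50 mm, 10 mm deep; its top is 86 mm above the worktop and 16 mm above the hob's top). It takes the large cap: the boss goes 6 mm down into the bore with 2 mm to spare all round and the disc then rests on the ring, so that a seated cap's origin is 6 mm below this point.
- burner_right (a point): right, middle-sized burner of the hob: centre of the top edge of its open aluminium ring (ring 48 mm outside, bore 38 mm, 10 mm deep; its top is 86 mm above the worktop and 16 mm above the hob's top). It takes the medium cap: the boss goes 6 mm down into the bore with 2 mm to spare all round and the disc then rests on the ring, so that a seated cap's origin is 6 mm below this point.
- burner_back (a point): back, smallest burner of the hob: centre of the top edge of its open aluminium ring (ring 36 mm outside, bore 26 mm, 10 mm deep; its top is 86 mm above the worktop and 16 mm above the hob's top). It takes the small cap: the boss goes 6 mm down into the bore with 2 mm to spare all round and the disc then rests on the ring, so that a seated cap's origin is 6 mm below this point.
- cap_large: the largest of three look-alike black cast-iron burner caps: a round disc 64 mm across and 10 mm thick, whose rim can be gripped all round, with a round boss 46 mm across (its lower edge bevelled) standing 6 mm out below it; 17 mm high in all. Origin: centre of the boss's underside, z up; the rim lies 6 to 16 mm above it. It starts lying on the mat on its boss, right way up.
- cap_medium: the middle-sized of three look-alike black cast-iron burner caps: a round disc 52 mm across and 10 mm thick, whose rim can be gripped all round, with a round boss 34 mm across (its lower edge bevelled) standing 6 mm out below it; 17 mm high in all. Origin: centre of the boss's underside, z up; the rim lies 6 to 16 mm above it. It starts lying on the mat on its boss, right way up.
- cap_small: the smallest of three look-alike black cast-iron burner caps: a round disc 40 mm across and 10 mm thick, whose rim can be gripped all round, with a round boss 22 mm across (its lower edge bevelled) standing 6 mm out below it; 17 mm high in all. Origin: centre of the boss's underside, z up; the rim lies 6 to 16 mm above it. It starts lying on the mat on its boss, right way up.
- knob_left_grip (a point): black knob, left of three along the hob's front; works the left burner. A round skirt 45 mm across, 8 mm high, carries a grip bar 42 mm long, 12 wide, 19.5 tall, white pointer line on one half of its top. Point: on the axis, 11 mm above the skirt's top, 8.5 under the bar's top, 97 above the worktop when out; moves with the knob. x along the bar to the pointer's end (off: the hob's x), z up.
- press_left (a joint): how far the left knob is pushed in, m: 0 out, 0.006 fully in (end stop). A spring pushes it out: 4 N at the start, 10 N fully in; it does not latch.
- turn_left (a joint): turn of the left knob, rad: 0 off (pointer to the back of the hob), growing anticlockwise seen from above; 1.57 (pointer to the left) is the large flame mark, about 3 the small one, the end stop. It turns with slight friction and stays where it is left.
- turn_middle (a joint): turn of the middle knob (back burner), the same kind of knob: 0 off, stays off
- turn_right (a joint): turn of the right knob (right burner), the same kind of knob: 0 off, stays off
- mat: fixed grey-green ribbed draining mat, 120 x 220 x 5 mm, between hob and blender, under the caps. Origin: centre of its underside; long side along y. Fixed things round it: just in front a jar 103 and a carton 74 mm high (room to grip the caps front and back); flask 375 mm high at x 0.36, y -0.11 m; thin flagpole 430 mm at x 0.44, y -0.38; blender 354 mm at x 0.66, y -0.20.
- dish_soap: light-blue washing-up bottle, 39 x 47 x 130 mm, standing loose in front of the mat, to its right; origin: centre of its underside. Bystander.
- pepper_mill: turned wooden pepper mill, 58 mm across, 160 mm high, standing loose in front of the blender; origin: centre of its underside. Bystander.
- match_carton: flat blue matchbox, 34 x 52 x 14 mm, lying loose some way in front of the mat; origin: centre of its underside. Bystander.
Mind the look-alikes: they are no part of the job. Leave any turquoise look-alike of the cap_medium alone.

How it is judged:
On the way, in this order (a step that is already met when the one before it is completed fails the run):
1. all three caps are seated on their burners and let go, with the left knob still off and out (horizontal distance between cap_large and burner_left below 0.0035 m and z of cap_large in the frame of burner_left below -0.004 m and angle between each of cap_large, cap_medium, cap_small's own z axis and vertical below 0.06 rad and horizontal distance between cap_medium and burner_right below 0.0035 m and z of cap_medium in the frame of burner_right below -0.004 m and horizontal distance between cap_small and burner_back below 0.0035 m and z of cap_small in the frame of burner_back below -0.004 m and value of joint turn_left below 0.2 rad and value of joint press_left below 0.002 m and contact force between the fingers and cap_large below 0.1 N and contact force between the fingers and cap_medium below 0.1 N and contact force between the fingers and cap_small below 0.1 N), for 0.2 s.
2. the left knob is pushed in at least 4.5 mm before it is turned (less than 0.3 rad from off) (value of joint press_left above 0.0045 m and value of joint turn_left below 0.3 rad), for 0.1 s.
3. the knob, still in, is turned to the large flame mark (value of joint press_left above 0.0045 m and value of joint turn_left between 1.37 and 1.77 rad), for 0.2 s.
At the end, for the whole second after the job is handed in: Each cap seated on its own burner (within 3.5 mm of centre, origin over 4 mm below the ring top, tilt under 0.06 rad); left knob at 1.37 to 1.77 rad and held in over 4.5 mm by the gripper (TCP within 40 mm of its grip point, fingers loaded over 2 N) (all of step 3 and horizontal distance between cap_large and burner_left below 0.0035 m and z of cap_large in the frame of burner_left below -0.004 m and angle between each of cap_large, cap_medium, cap_small's own z axis and vertical below 0.06 rad and horizontal distance between cap_medium and burner_right below 0.0035 m and z of cap_medium in the frame of burner_right below -0.004 m and horizontal distance between cap_small and burner_back below 0.0035 m and z of cap_small in the frame of burner_back below -0.004 m and distance between the grasp point and knob_left_grip below 0.04 m and contact force between the fingers and anything else above 2 N); the arm keeps its last pose, push and grip.
It fails at once if the left knob is forced round from off without being pushed in, or springs out on the way (value of joint turn_left above 0.4 rad and value of joint press_left below 0.002 m).
It fails at once if another knob is turned on (value of joint any of turn_middle, turn_right above 0.35 rad).
It fails at once if the washing-up bottle, the pepper mill or the matches are knocked away by more than 40 mm (distance of any of dish_soap, pepper_mill, match_carton from where it was at the start of the episode above 0.04 m).
It also fails if it takes over 72 s, if anything falls off the work surface, if the arm or the gripper's body presses on something with over 40 N, if the wrist force passes 120 N, or if a joint passes its speed limit or range.

## Robot

A 6-joint arm with a two-finger parallel gripper is mounted at the origin on a cart in front of the work surface, level with it; the furniture and walls round the work are solid. World frame = base frame: x ahead of the robot, y to its left, z up, the work surface at z = 0. Lengths are in m, angles in rad, forces in N, time in s.
With the tool pointing down it reaches from about 0.35 to 0.875 m from the base axis. Payload 15.5 kg.
Tool frame: the origin (TCP) lies between the finger pads, 19 mm behind the fingertips; this is the grasp point; z points along the fingers, y is the line along which they close (so a half turn about z gives the same grasp; the last joint's range is limited). The gripper opens to 85 mm and grips with 20 to 120 N. Pads are 22 mm wide; open, the fingers measure 114 mm over their backs; the gripper's body (76 mm by 85 mm) begins 54 mm behind the grasp point. The pads swing forward as they close: fully open they stand 13 mm farther back than shut.
Start: joints at [1.089, 0.494, 1.345, -0, 1.302, -0.096], TCP at [0.236, 0.579, 0.25] pointing down, gripper open.
Joint ranges: [-2.91, 2.91], [-0.82, 2.16], [0.22, 2.67], [-1.22, 4.37], [0.12, 2.79], [-3.08, 3.08]. Speed limits (rad/s): [1.89, 1.89, 2.57, 3.01, 3.01, 3.01].

## Interface

Orientations are given as a 3x3 rotation matrix whose columns are the frame's x, y, z axes.
In Python, from bench import telemetry, get_image, close_job gives the robot as it stands. The module is installed in compiled form; this text tells all that it offers.
- The arm moves only by the tool drive_tool, never from a script. Its argument "rows" is a list of rows, each an object of numbers: "hand": the opening, from -1 (shut) to 1 (fully open); "tx", "ty", "tz": the shift along the tool's x, y, z normalised to -1 to 1, where 1 is 50 mm; "twist": the turn about the tool's z normalised to -1 to 1, where 1 is 0.15 rad. In form: [{"hand": .., "tx": .., "ty": .., "tz": .., "twist": ..}, ...]. A call has 1 to 8 rows; each row shifts and turns the commanded pose from where the row before left it, along the tool's axes as they then stand; what a row does not reach is not made up. A row lasts 1/8 s, in which the tool goes at most 62.5 mm and 10.7 degrees, less where a joint would pass 70% of its speed; a pose out of reach is approached as far as the arm can. A call with a number of a shift or a turn outside -1 to 1 is refused whole. A call with a gripper value outside its range is refused whole. The fingers move at their own pace and stop on an object; the grip force is fixed at half the most. Time passes only in rows, so rows that do not move let the fingers close. It gives the time, the measured TCP pose, the force, the opening and the grip force at its end, in the units of the state.
- telemetry.observe(): the state, without advancing time (a new reading comes with each control period).
- get_image(name): name is "side" or "top"; returns a dict with "color" (480x640x3 uint8, blue, green, red), "vfov" (degrees; the focal length in pixels is half the picture's height over the tangent of half this angle, whatever the lens; pixels are square), "cx", "cy" (the principal point, pixels), "R" (3x3) and "t" (3): a world point X has camera coordinates R X + t. Camera axes: x right, y down, z forward; pixel columns grow to the right and rows downward; lengths in m; the calibration is good to about 2 mm. A picture is of the moment at which its call begins. There is no depth.
- close_job(): hands the job in; it is judged then, once.
The state is a dict: "clock": time; "joint_positions": joint angles; "joint_velocities": joint speeds; "joint_torque": joint torques, N m; "ee_pos": TCP position; "ee_rot": TCP orientation; "ft_force": force on the tool from outside, world axes, zero at the start; "wrist_torque": the same for the moment, N m; "finger_gap": finger opening in m; "gripper_force": force on a finger pad.
Only numpy, scipy, OpenCV 4.12 (cv2) and the standard library are available. Lean on these libraries where they do the work, as an engineer would, in place of code of your own. Each camera call takes 0.05 s, during which the arm holds its last target. There are 200 camera calls.

## Working session

There is one attempt and no reset: what is moved stays moved. The work goes in short steps, Python scripts to look and compute and a tool call to move; the robot and the scene stay as the last step left them, time stands still between calls to the robot, and variables do not carry over. Pictures are saved under pics/ and viewed, at most 10 in all, crops included, and the job is handed in when it is done.

Besides the shell and the picture viewer there is one more tool, called after "Call:" as a command line: name --argument value ..., lists and objects as JSON in quotes. drive_tool: Moves the arm, as the interface text tells. Scaled input: -1 to 1 covers 50 mm each way for a shift and 0.15 rad each way for a turn. Its arguments: {"type":"object","properties":{"rows":{"type":"array"}},"required":["rows"]}

```bash
mkdir -p pics; python3 - <<'E'
from bench import telemetry,get_image
import cv2,pickle,numpy as np
s=telemetry.observe();print(s['clock'],s['ee_pos'],np.round(s['ee_rot'],3).tolist(),s['finger_gap'])
for n in('top','side'):
    g=get_image(n);cv2.imwrite(f'pics/{n}0.png',g['color']);pickle.dump(g,open(n+'.pkl','wb'))
    print(n,g['vfov'],g['cx'],g['cy'],np.round(g['R'],4).tolist(),g['t'], -np.array(g['R']).T@g['t'])
E
```

```text
0.0 [0.23560143 0.57851877 0.24938471] [[-0.926, 0.377, -0.001], [0.377, 0.926, -0.001], [0.0, -0.001, -1.0]] 0.08517863784604794
top 55.58402055692963 319.7192335403973 236.39504848353153 [[0.1352, -0.9908, 0.0051], [-0.9645, -0.1328, -0.2285], [0.2271, 0.026, -0.9735]] [0.01056019 0.64162524 0.96719278] [0.39777778 0.07053935 1.08814217]
side 51.44320835685256 325.80574976660796 244.43858075791422 [[-0.995, -0.0998, -0.0019], [-0.0464, 0.4794, -0.8764], [0.0884, -0.8719, -0.4816]] [0.62213498 0.0653508  1.09136821] [0.52562085 0.9823123  0.58411686]
```

View pics/top0.png

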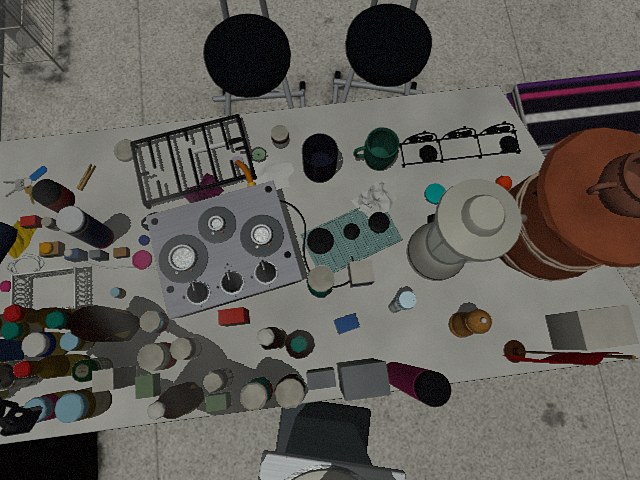

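View pics/side0.png

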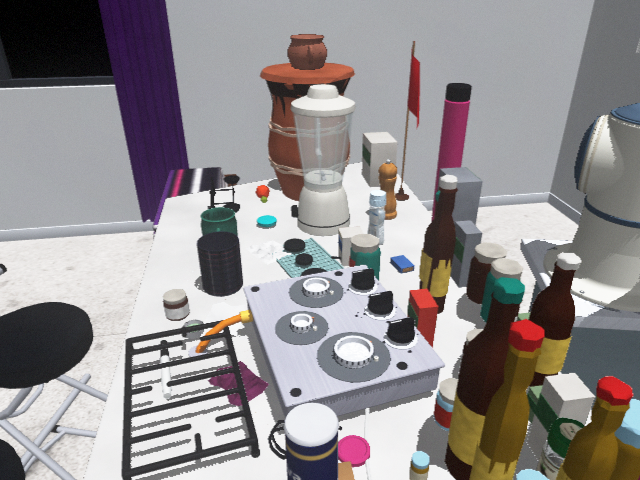

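```bash
python3 - <<'E'
import cv2,numpy as np
a=cv2.imread('pics/top0.png');b=cv2.imread('pics/side0.png')
def c(i,x,y,w,h,f): return cv2.resize(i[y:y+h,x:x+w],None,fx=f,fy=f,interpolation=cv2.INTER_CUBIC)
cv2.imwrite('pics/tc.png',c(a,140,175,270,150,2.95))
cv2.imwrite('pics/sc.png',c(b,235,225,220,165,3.6))
E
```

```text
(no output)
```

View pics/tc.png

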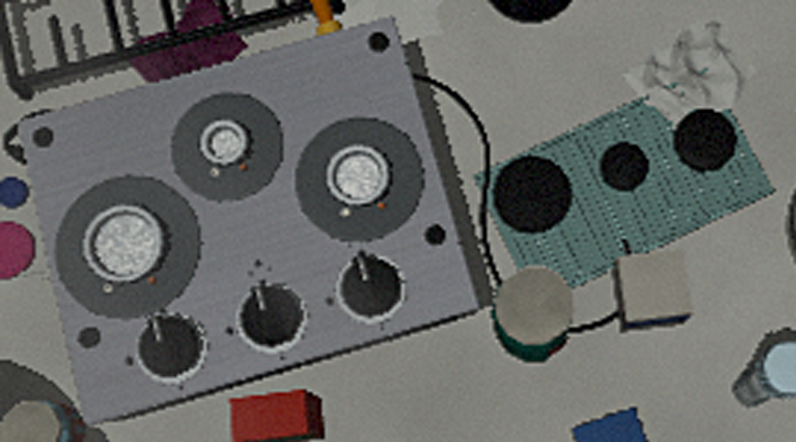

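View pics/sc.png

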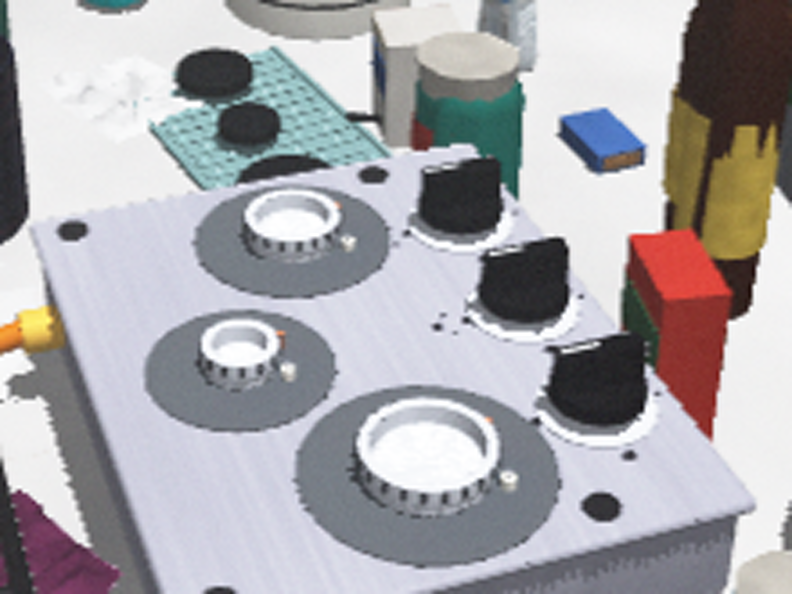

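```bash
cat > h.py <<'E'
import numpy as np,cv2,pickle
from scipy.optimize import least_squares
def load(n): return pickle.load(open(n+'.pkl','rb'))
def proj(g,X):
    X=np.atleast_2d(X);c=X@np.array(g['R']).T+g['t'];f=240/np.tan(np.radians(g['vfov'])/2)
    return np.c_[f*c[:,0]/c[:,2]+g['cx'],f*c[:,1]/c[:,2]+g['cy']]
def ray(g,uv,z):
    f=240/np.tan(np.radians(g['vfov'])/2);R=np.array(g['R']);C=-R.T@g['t']
    d=R.T@[(uv[0]-g['cx'])/f,(uv[1]-g['cy'])/f,1];return C+d*(z-C[2])/d[2]
A=np.linspace(0,2*np.pi,90)
def hull(g,xy,r,z0,z1):
    P=np.vstack([np.c_[xy[0]+r*np.cos(A),xy[1]+r*np.sin(A),0*A+z] for z in(z0,z1)])
    return cv2.convexHull(proj(g,P).astype(np.float32))
def hc(*a):
    m=cv2.moments(hull(*a));return np.array([m['m10'],m['m01']])/m['m00']
def hw(p,q):
    c,s=np.cos(p[2]),np.sin(p[2]);return np.array([p[0]+c*q[0]-s*q[1],p[1]+s*q[0]+c*q[1]])
E
python3 - <<'E'
from h import *
T,S=load('top'),load('side')
tp=lambda u,v:np.array([140+u/2.95,175+v/2.95]); sp=lambda u,v:np.array([235+u/3.6,225+v/3.6])
B=[(0,.092),(0,-.092),(.055,0)]
tm=[tp(124,243),tp(358,175),tp(226,142)]; sm=[sp(428,444),sp(293,217),sp(240,346)]
for gs in ([(T,tm)],[(S,sm)],[(T,tm),(S,sm)]):
    F=lambda p:np.concatenate([(proj(g,[[*hw(p,b),.086]])[0]-m) for g,ms in gs for b,m in zip(B,ms)])
    r=least_squares(F,[.5,.25,0]);print(np.round(r.x,4),np.round(r.fun,1))
    print([np.round(hw(r.x,b),4) for b in B], np.round(hw(r.x,(-.086,.078)),4))
g=cv2.cvtColor(T['color'],cv2.COLOR_BGR2GRAY)
hsv=cv2.cvtColor(T['color'],cv2.COLOR_BGR2HSV)
m=(g<55).astype(np.uint8);n,l,st,ce=cv2.connectedComponentsWithStats(m)
for nm,(u,v),r in(('L',(320,241),.032),('S',(352,232),.020),('M',(379,222),.026)):
    k=l[v,u];c=ce[k]
    q=least_squares(lambda p:hc(T,p,r,.011,.021)-c,ray(T,c,.021)[:2]).x
    print(nm,c,st[k],cv2.contourArea(hull(T,q,r,.011,.021)),np.round(q,4))
gs=cv2.cvtColor(S['color'],cv2.COLOR_BGR2GRAY);n,l,st,ce=cv2.connectedComponentsWithStats((gs<60).astype(np.uint8))
for nm,(u,v),r in(('S',(304,260),.020),('M',(294,246),.026)):
    k=l[v,u];c=ce[k]
    q=least_squares(lambda p:hc(S,p,r,.011,.021)-c,ray(S,c,.021)[:2]).x
    print(nm,c,st[k],cv2.contourArea(hull(S,q,r,.011,.021)),np.round(q,4))
print(proj(T,[[.5,.3,0],[.5,-.1,0]]))
E
```

```text
[0.5801 0.3116 0.4272] [-0.  -0.   0.3  0.1 -0.3 -0. ]
[array([0.542 , 0.3954]), array([0.6182, 0.2279]), array([0.6302, 0.3344])] [0.4695 0.347 ]
[0.5806 0.3172 0.4312] [ 0.2  0.6 -0.2 -0.3 -0.1 -0.4]
[array([0.5421, 0.4007]), array([0.6191, 0.2336]), array([0.6306, 0.3402])] [0.4699 0.3521]
[0.5806 0.314  0.429 ] [-1.  -0.3 -0.7 -0.3 -1.4 -0.4  0.2 -0.8  0.2 -1.3  0.1 -1.7]
[array([0.5423, 0.3977]), array([0.6189, 0.2304]), array([0.6306, 0.3369])] [0.4699 0.3492]
L [319.95721925 240.54901961] [307 227  27  27 561] 562.7602962360252 [0.6377 0.0972]
S [351.00904977 231.08597285] [343 223  17  17 221] 224.13830444426276 [0.6713 0.0257]
M [378.47922438 222.24930748] [368 212  22  22 361] 370.3639826744329 [ 0.7025 -0.0379]
S [303.68152866 259.1910828 ] [296 254  16  12 157] 194.51564055029303 [0.6725 0.0268]
M [294.33640553 245.04608295] [284 239  21  13 217] 265.0132258045487 [ 0.7036 -0.0365]
[[228.06711431 286.41442715]
 [394.57412013 309.32555703]]
```

```bash
cat >> h.py <<'E'
from scipy.ndimage import map_coordinates
def circ(g,ctr,z,r0,r1,sign,R=None):
    """radial edge search in plane z round world ctr; robust circle fit"""
    im=cv2.cvtColor(g['color'],cv2.COLOR_BGR2GRAY).astype(float)
    rr=np.arange(r0,r1,.0004);P=[]
    for a in np.linspace(0,2*np.pi,120,endpoint=False):
        X=np.c_[ctr[0]+rr*np.cos(a),ctr[1]+rr*np.sin(a),0*rr+z]
        uv=proj(g,X);v=map_coordinates(im,[uv[:,1],uv[:,0]],order=1)
        d=sign*(v[4:]-v[:-4]);i=d.argmax()
        if d[i]>8:P.append(X[i+2,:2])
    P=np.array(P)
    f=(lambda p:np.hypot(*(P-p[:2]).T)-(R or p[2]))
    s=least_squares(f,[*ctr[:2],R or (r0+r1)/2],loss='soft_l1',f_scale=.0007)
    return s.x,len(P),np.median(abs(f(s.x)))
E
python3 - <<'E'
from h import *
B=[(0,.092),(0,-.092),(.055,0)]
for n,p in(('top',[.5801,.3116,.4272]),('side',[.5806,.3172,.4312])):
    g=load(n)
    for z,rs,sg in((.0705,[(.042,.062),(.036,.054),(.030,.048)],1),(.086,[(.025,.036),(.019,.03),(.013,.024)],-1)):
        C=[]
        for b,r in zip(B,rs):
            x,k,e=circ(g,hw(p,b),z,*r,sg);C.append(x[:2]);print(n,z,np.round(x,4),k,round(e,5))
        F=lambda q:np.concatenate([hw(q,b)-c for b,c in zip(B,C)])
        s=least_squares(F,p);print('  fit',np.round(s.x,4),np.round(s.fun*1000,1))
T=load('top')
for c,r in(((.6377,.0972),.032),((.6713,.0257),.02),((.7025,-.0379),.026)):
    print(circ(T,c,.021,r-.008,r+.008,1))
E
```

```text
top 0.0705 [0.5428 0.3978 0.0562] 120 0.00041
top 0.0705 [0.6197 0.2303 0.0501] 120 0.00026
top 0.0705 [0.6313 0.3369 0.0441] 120 0.00028
  fit [0.5813 0.314  0.4306] [ 0.1 -0.2 -0.1  0.1 -0.   0.1]
top 0.086 [0.5427 0.3976 0.0293] 120 0.00034
top 0.086 [0.6194 0.2305 0.0233] 120 0.00028
top 0.086 [0.6309 0.3372 0.0173] 120 0.00029
  fit [0.581  0.3141 0.431 ] [-0.1  0.1  0.   0.   0.1 -0.2]
side 0.0705 [0.5434 0.3973 0.0564] 120 0.00034
side 0.0705 [0.6205 0.2316 0.0499] 120 0.00057
side 0.0705 [0.6318 0.3376 0.0439] 120 0.00038
  fit [0.582  0.3144 0.4349] [-0.2  0.5  0.2 -0.6 -0.   0.1]
side 0.086 [0.5431 0.3982 0.0298] 120 0.00032
side 0.086 [0.6202 0.2312 0.024 ] 120 0.00036
side 0.086 [0.6314 0.3378 0.0179] 120 0.00036
  fit [0.5816 0.3147 0.4326] [-0.1  0.  -0.  -0.   0.1 -0. ]
(array([0.63680252, 0.09726045, 0.0324124 ]), 120, np.float64(0.0003467118866945368))
(array([0.67009764, 0.02586808, 0.02038772]), 120, np.float64(0.0004103743607887667))
(array([ 0.70150517, -0.03732748,  0.02652259]), 120, np.float64(0.0004967788567529687))
```

```bash
cat >> h.py <<'E'
def go(xyz,head):
    """needed move in drive units from present pose; head = heading of tool y, deg"""
    from bench import telemetry
    s=telemetry.observe();R=np.array(s['ee_rot']);d=np.array(xyz)-s['ee_pos']
    h=np.degrees(np.arctan2(R[1,1],R[0,1]));e=(head-h+90)%180-90
    a=np.radians(head);
    print('t %.2f'%s['clock'],'pos',np.round(s['ee_pos'],4),'head %.2f'%h,'gap %.4f F %.1f'%(s['finger_gap'],s['gripper_force']),'ft',np.round(s['ft_force'],1))
    print(' twist units %.3f'%(-np.radians(e)/.15),'| shift now (tx,ty,tz)',np.round(R.T@d/.05,3))
    h2=np.radians(h+e);X=np.array([np.sin(h2),-np.cos(h2),0]);Y=np.array([np.cos(h2),np.sin(h2),0])
    print(' after twist',np.round([X@d/.05,Y@d/.05,-d[2]/.05],3))
CAP=dict(L=(.6373,.0973),S=(.6708,.0258),M=(.702,-.0376))
BUR=dict(L=(.5428,.3978),M=(.6197,.2308),S=(.6312,.3374))
E
python3 - <<'E'
from h import *
T=load('top')
j=ray(T,(321,275.7),.103);c=ray(T,(361,272),.074);print(j,c)
for a in(j,c): print('in L frame',np.round([(a[:2]-CAP[k])@[np.cos(.45),np.sin(.45)] for k in 'LSM'],3),np.round([(a[:2]-CAP[k])@[-np.sin(.45),np.cos(.45)] for k in 'LSM'],3))
# carton corners in crop
for u,v in((612,257),(685,250),(690,317),(624,323)): print(ray(T,(140+u/2.95,175+v/2.95),.074))
E
```

```text
[0.54079439 0.0821569  0.103     ] [ 0.56552001 -0.00544361  0.074     ]
in L frame [-0.093 -0.093 -0.093] [0.028 0.107 0.178]
in L frame [-0.109 -0.108 -0.109] [-0.061  0.018  0.088]
[0.58372652 0.02745284 0.074     ]
[ 0.59674629 -0.02735533  0.074     ]
[ 0.54600729 -0.03673437  0.074     ]
[0.53468383 0.01230222 0.074     ]
```

Call:
drive_tool --rows '[{"hand":1,"tx":0,"ty":0,"tz":-1,"twist":0},{"hand":1,"tx":0,"ty":0,"tz":-1,"twist":1},{"hand":1,"tx":0,"ty":0,"tz":-1,"twist":1},{"hand":1,"tx":0,"ty":0,"tz":0,"twist":1},{"hand":1,"tx":0,"ty":0,"tz":0,"twist":1},{"hand":1,"tx":0,"ty":0,"tz":0,"twist":0.9}]'

```text
clock: 0.85
ee_pos: [0.2357, 0.5787, 0.3997]
ee_rot: [[-0.43, 0.903, -0.0], [0.903, 0.43, -0.001], [-0.0, -0.001, -1.0]]
ft_force: [-0.5, 1.0, 0.4]
finger_gap: 0.0857
gripper_force: 0.0
```

Call:
drive_tool --rows '[{"hand":0.85,"tx":-1,"ty":0.26,"tz":0,"twist":0},{"hand":0.85,"tx":-1,"ty":0.26,"tz":0,"twist":0},{"hand":0.85,"tx":-1,"ty":0.26,"tz":0,"twist":0},{"hand":0.85,"tx":-1,"ty":0.26,"tz":0,"twist":0},{"hand":0.85,"tx":-1,"ty":0.26,"tz":0,"twist":0},{"hand":0.85,"tx":-1,"ty":0.26,"tz":0,"twist":0},{"hand":0.85,"tx":-1,"ty":0.26,"tz":0.4,"twist":0},{"hand":0.85,"tx":-1,"ty":0.26,"tz":0.4,"twist":0}]'

```text
clock: 1.85
ee_pos: [0.5039, 0.2622, 0.3594]
ee_rot: [[-0.434, 0.901, 0.0], [0.901, 0.434, 0.0], [0.0, 0.0, -1.0]]
ft_force: [1.6, 1.3, -0.0]
finger_gap: 0.0789
gripper_force: 0.0
```

Call:
drive_tool --rows '[{"hand":0.85,"tx":-1,"ty":0.26,"tz":0.7,"twist":0},{"hand":0.85,"tx":-1,"ty":0.26,"tz":0.7,"twist":0},{"hand":0.85,"tx":-1,"ty":0.26,"tz":0.7,"twist":0},{"hand":0.85,"tx":-1,"ty":0.26,"tz":0.7,"twist":0},{"hand":0.85,"tx":0,"ty":0,"tz":0,"twist":0}]'

```text
clock: 2.48
ee_pos: [0.637, 0.103, 0.2164]
ee_rot: [[-0.431, 0.902, -0.005], [0.902, 0.431, -0.001], [0.001, -0.005, -1.0]]
ft_force: [-0.2, 0.4, 0.4]
finger_gap: 0.0786
gripper_force: 0.0
```

```bash
python3 -c "
from h import *
go((*CAP['L'],.026),25.8)"
```

```text
t 2.48 pos [0.637  0.103  0.2164] head 25.53 gap 0.0786 F 0.0 ft [-0.2  0.4  0.4]
 twist units -0.031 | shift now (tx,ty,tz) [-0.109 -0.026  3.807]
 after twist [ 0.104 -0.045  3.807]
```

Call:
drive_tool --rows '[{"hand":0.85,"tx":-0.11,"ty":-0.04,"tz":0.8,"twist":-0.03},{"hand":0.85,"tx":0,"ty":0,"tz":0.8,"twist":0},{"hand":0.85,"tx":0,"ty":0,"tz":0.8,"twist":0},{"hand":0.85,"tx":0,"ty":0,"tz":0.7,"twist":0},{"hand":0.85,"tx":0,"ty":0,"tz":0,"twist":0}]'

```text
clock: 3.1
ee_pos: [0.6356, 0.1007, 0.0632]
ee_rot: [[-0.439, 0.899, -0.004], [0.899, 0.439, -0.0], [0.002, -0.004, -1.0]]
ft_force: [0.2, -0.1, 0.4]
finger_gap: 0.079
gripper_force: 0.0
```

```bash
sed -i 's/X=np.array(\[np.sin(h2),-np.cos(h2),0\])/X=np.array([-np.sin(h2),np.cos(h2),0])/' h.py; python3 -c "
from h import *
go((*CAP['L'],.026),25.8)"
```

```text
t 3.10 pos [0.6356 0.1007 0.0632] head 26.01 gap 0.0790 F 0.0 ft [ 0.2 -0.1  0.4]
 twist units 0.025 | shift now (tx,ty,tz) [-0.077  0.004  0.744]
 after twist [-0.076  0.002  0.745]
```

Call:
drive_tool --rows '[{"hand":0.85,"tx":-0.08,"ty":0,"tz":0.35,"twist":0},{"hand":0.85,"tx":0,"ty":0,"tz":0.3,"twist":0},{"hand":0.85,"tx":0,"ty":0,"tz":0,"twist":0},{"hand":0.85,"tx":0,"ty":0,"tz":0,"twist":0}]'

```text
clock: 3.6
ee_pos: [0.6393, 0.0966, 0.0329]
ee_rot: [[-0.438, 0.899, 0.0], [0.899, 0.438, 0.0], [-0.0, 0.0, -1.0]]
ft_force: [0.5, -0.1, -0.2]
finger_gap: 0.0791
gripper_force: 0.0
```

```bash
python3 -c "
from h import *
go((*CAP['L'],.026),25.8)"
```

```text
t 3.60 pos [0.6393 0.0966 0.0329] head 25.98 gap 0.0791 F 0.0 ft [ 0.5 -0.1 -0.2]
 twist units 0.021 | shift now (tx,ty,tz) [ 0.03  -0.03   0.137]
 after twist [ 0.03  -0.03   0.137]
```

Call:
drive_tool --rows '[{"hand":0.85,"tx":0.03,"ty":-0.03,"tz":0.13,"twist":0},{"hand":0.85,"tx":0,"ty":0,"tz":0,"twist":0},{"hand":0.85,"tx":0,"ty":0,"tz":0,"twist":0}]'

```text
clock: 3.98
ee_pos: [0.6371, 0.0973, 0.026]
ee_rot: [[-0.438, 0.899, -0.0], [0.899, 0.438, -0.0], [-0.0, -0.0, -1.0]]
ft_force: [0.7, 0.3, -0.2]
finger_gap: 0.0786
gripper_force: 0.0
```

Call:
drive_tool --rows '[{"hand":-1,"tx":0,"ty":0,"tz":0,"twist":0},{"hand":-1,"tx":0,"ty":0,"tz":0,"twist":0},{"hand":-1,"tx":0,"ty":0,"tz":0,"twist":0},{"hand":-1,"tx":0,"ty":0,"tz":0,"twist":0}]'

```text
clock: 4.47
ee_pos: [0.6373, 0.0973, 0.0269]
ee_rot: [[-0.438, 0.899, 0.001], [0.899, 0.438, 0.0], [-0.0, 0.001, -1.0]]
ft_force: [-4.3, -0.4, 12.6]
finger_gap: 0.0607
gripper_force: 61.6
```

```bash
python3 - <<'E'
from bench import get_image
import cv2,numpy as np
t=get_image('top')['color'];s=get_image('side')['color']
a=cv2.resize(t[190:300,270:410],None,fx=3,fy=3,interpolation=2);b=cv2.resize(s[190:300,240:380],None,fx=3,fy=3,interpolation=2)
cv2.imwrite('pics/g1.png',np.hstack([a,b])[:, :800]if 0 else cv2.resize(np.hstack([a,b]),(798,313)))
E
```

```text
(no output)
```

View pics/g1.png

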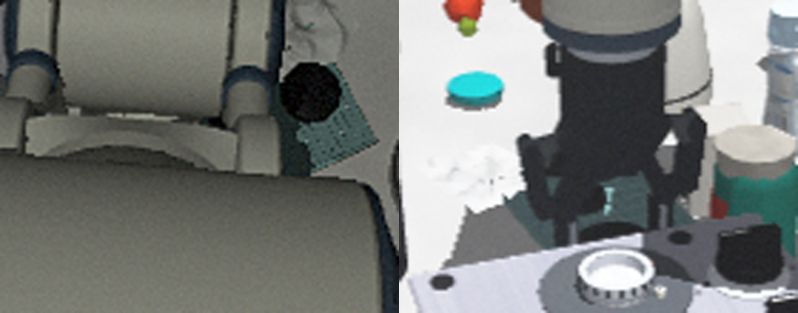

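Call:
drive_tool --rows '[{"hand":-1,"tx":0,"ty":0,"tz":-0.1,"twist":0},{"hand":-1,"tx":0,"ty":0,"tz":-0.4,"twist":0},{"hand":-1,"tx":0,"ty":0,"tz":-0.8,"twist":0},{"hand":-1,"tx":0,"ty":0,"tz":-0.8,"twist":0},{"hand":-1,"tx":0,"ty":0,"tz":-0.8,"twist":0},{"hand":-1,"tx":0,"ty":0,"tz":-0.6,"twist":0},{"hand":-1,"tx":0,"ty":0,"tz":0,"twist":0}]'

```text
clock: 5.45
ee_pos: [0.6382, 0.0974, 0.2046]
ee_rot: [[-0.438, 0.899, 0.005], [0.899, 0.438, 0.0], [-0.002, 0.005, -1.0]]
ft_force: [0.4, 0.5, -3.2]
finger_gap: 0.0601
gripper_force: 65.8
```

```bash
python3 -c "
from h import *
go((*BUR['L'],.150),114.7)
go((*BUR['L'],.150),25)"
```

```text
t 5.45 pos [0.6382 0.0974 0.2046] head 25.99 gap 0.0601 F 65.8 ft [ 0.4  0.5 -3.2]
 twist units -10.322 | shift now (tx,ty,tz) [6.24  0.912 1.083]
 after twist [-0.777  6.257  1.091]
t 5.45 pos [0.6382 0.0974 0.2046] head 25.99 gap 0.0601 F 65.8 ft [ 0.4  0.5 -3.2]
 twist units 0.115 | shift now (tx,ty,tz) [6.24  0.912 1.083]
 after twist [6.252 0.809 1.091]
```

Call:
drive_tool --rows '[{"hand":-1,"tx":0.9,"ty":0.13,"tz":0,"twist":0},{"hand":-1,"tx":0.9,"ty":0.13,"tz":0,"twist":0},{"hand":-1,"tx":0.9,"ty":0.13,"tz":0,"twist":0},{"hand":-1,"tx":0.9,"ty":0.13,"tz":0,"twist":0},{"hand":-1,"tx":0.9,"ty":0.13,"tz":0,"twist":0},{"hand":-1,"tx":0.9,"ty":0.13,"tz":0,"twist":0},{"hand":-1,"tx":0.84,"ty":0.13,"tz":0,"twist":0},{"hand":-1,"tx":0,"ty":0,"tz":0.5,"twist":-1}]'

```text
clock: 6.45
ee_pos: [0.5405, 0.4009, 0.1766]
ee_rot: [[-0.572, 0.82, 0.002], [0.82, 0.572, 0.002], [0.0, 0.003, -1.0]]
ft_force: [0.6, -0.5, -2.4]
finger_gap: 0.0604
gripper_force: 65.7
```

Call:
drive_tool --rows '[{"hand":-1,"tx":0,"ty":0,"tz":0.4,"twist":-1},{"hand":-1,"tx":0,"ty":0,"tz":0,"twist":-1},{"hand":-1,"tx":0,"ty":0,"tz":0,"twist":-1},{"hand":-1,"tx":0,"ty":0,"tz":0,"twist":-1},{"hand":-1,"tx":0,"ty":0,"tz":0,"twist":-1},{"hand":-1,"tx":0,"ty":0,"tz":0,"twist":-1},{"hand":-1,"tx":0,"ty":0,"tz":0,"twist":-1},{"hand":-1,"tx":0,"ty":0,"tz":0,"twist":-1}]'

```text
clock: 7.45
ee_pos: [0.5407, 0.3974, 0.1553]
ee_rot: [[-0.972, -0.235, -0.001], [-0.235, 0.972, -0.001], [0.001, -0.0, -1.0]]
ft_force: [-0.5, 0.3, -1.6]
finger_gap: 0.0605
gripper_force: 65.7
```

Call:
drive_tool --rows '[{"hand":-1,"tx":0,"ty":0,"tz":0,"twist":-1},{"hand":-1,"tx":0,"ty":0,"tz":0,"twist":-0.3},{"hand":-1,"tx":0,"ty":0,"tz":0,"twist":0},{"hand":-1,"tx":0,"ty":0,"tz":0,"twist":0}]'

```text
clock: 7.95
ee_pos: [0.5411, 0.3976, 0.1557]
ee_rot: [[-0.91, -0.414, -0.001], [-0.414, 0.91, -0.0], [0.001, -0.0, -1.0]]
ft_force: [-0.4, -0.6, -2.4]
finger_gap: 0.0605
gripper_force: 65.7
```

```bash
python3 - <<'E'
from h import *
from bench import telemetry,get_image
go((*BUR['L'],.130),114.7);print(np.round(telemetry.observe()['joint_positions'],2))
g=get_image('side');cv2.imwrite('pics/p1.png',cv2.resize(g['color'][200:390,230:460],None,fx=3,fy=3,interpolation=2))
E
```

```text
t 7.95 pos [0.5411 0.3976 0.1557] head 114.43 gap 0.0605 F 65.7 ft [-0.4 -0.6 -2.4]
 twist units -0.031 | shift now (tx,ty,tz) [-0.034 -0.01   0.514]
 after twist [-0.033 -0.01   0.514]
[ 0.54  0.65  1.32  0.    1.17 -1.45]
```

View pics/p1.png

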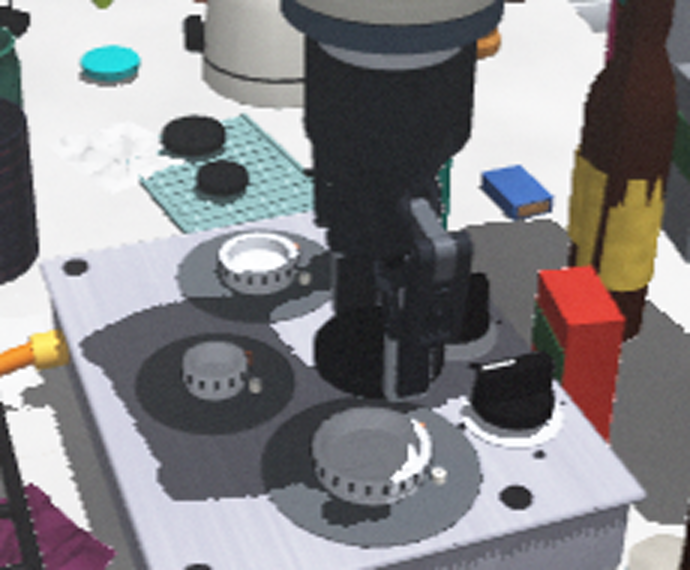

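```bash
python3 - <<'E'
from h import *
g=load('side')
h=hull(g,(.5411,.3976),.032,.1557-.0155,.1557-.005)[:,0]
print('pred cols',h[:,0].min(),h[:,0].max(),'rows',h[:,1].min(),h[:,1].max())
h2=hull(g,(.5511,.3976),.032,.1557-.0155,.1557-.005)[:,0];print('dx10mm',h2[:,0].min()-h[:,0].min())
print('meas',230+313/3,230+447/3,200+400/3)
E
```

```text
pred cols 333.91013 378.33005 rows 299.97675 332.65088
dx10mm -6.836029
meas 334.3333333333333 379.0 333.33333333333337
```

Call:
drive_tool --rows '[{"hand":-1,"tx":-0.03,"ty":-0.01,"tz":0.3,"twist":-0.03},{"hand":-1,"tx":0,"ty":0,"tz":0.3,"twist":0},{"hand":-1,"tx":0,"ty":0,"tz":0.1,"twist":0},{"hand":-1,"tx":0,"ty":0,"tz":0,"twist":0},{"hand":-1,"tx":0,"ty":0,"tz":0,"twist":0}]'

```text
clock: 8.62
ee_pos: [0.5431, 0.398, 0.1213]
ee_rot: [[-0.908, -0.419, 0.001], [-0.419, 0.908, 0.0], [-0.001, 0.0, -1.0]]
ft_force: [0.5, -0.3, -1.9]
finger_gap: 0.0606
gripper_force: 65.7
```

```bash
python3 -c "
from h import *
go((*BUR['L'],.102),114.7)"
```

```text
t 8.62 pos [0.5431 0.398  0.1213] head 114.76 gap 0.0606 F 65.7 ft [ 0.5 -0.3 -1.9]
 twist units 0.007 | shift now (tx,ty,tz) [ 0.007 -0.002  0.386]
 after twist [ 0.007 -0.002  0.386]
```

Call:
drive_tool --rows '[{"hand":-1,"tx":0,"ty":0,"tz":0.12,"twist":0},{"hand":-1,"tx":0,"ty":0,"tz":0.1,"twist":0},{"hand":-1,"tx":0,"ty":0,"tz":0.08,"twist":0},{"hand":-1,"tx":0,"ty":0,"tz":0.06,"twist":0},{"hand":-1,"tx":0,"ty":0,"tz":0,"twist":0},{"hand":-1,"tx":0,"ty":0,"tz":0,"twist":0}]'

```text
clock: 9.38
ee_pos: [0.5429, 0.3979, 0.103]
ee_rot: [[-0.908, -0.419, 0.0], [-0.419, 0.908, 0.0], [-0.0, -0.0, -1.0]]
ft_force: [-0.0, 0.4, -2.2]
finger_gap: 0.0605
gripper_force: 65.7
```

Call:
drive_tool --rows '[{"hand":-1,"tx":0,"ty":0,"tz":0.03,"twist":0},{"hand":-1,"tx":0,"ty":0,"tz":0,"twist":0},{"hand":0.8,"tx":0,"ty":0,"tz":0,"twist":0},{"hand":0.8,"tx":0,"ty":0,"tz":0,"twist":0},{"hand":0.8,"tx":0,"ty":0,"tz":0,"twist":0},{"hand":0.8,"tx":0,"ty":0,"tz":-0.3,"twist":0},{"hand":0.8,"tx":0,"ty":0,"tz":-0.8,"twist":0},{"hand":0.8,"tx":0,"ty":0,"tz":-0.9,"twist":0}]'

```text
clock: 10.38
ee_pos: [0.5427, 0.3978, 0.2032]
ee_rot: [[-0.908, -0.419, -0.0], [-0.419, 0.908, -0.0], [0.0, -0.0, -1.0]]
ft_force: [0.7, -0.3, -0.1]
finger_gap: 0.077
gripper_force: 0.0
```

```bash
python3 -c "
from h import *
go((*CAP['S'],.200),25.8)"
```

```text
t 10.38 pos [0.5427 0.3978 0.2032] head 114.76 gap 0.0770 F 0.0 ft [ 0.7 -0.3 -0.1]
 twist units 10.351 | shift now (tx,ty,tz) [ 0.789 -7.828  0.065]
 after twist [-7.813 -0.931  0.065]
```

Call:
drive_tool --rows '[{"hand":0.4,"tx":0.1,"ty":-0.97,"tz":0,"twist":0},{"hand":0.4,"tx":0.1,"ty":-0.97,"tz":0,"twist":0},{"hand":0.4,"tx":0.1,"ty":-0.97,"tz":0,"twist":0},{"hand":0.4,"tx":0.1,"ty":-0.97,"tz":0,"twist":0},{"hand":0.4,"tx":0.1,"ty":-0.97,"tz":0,"twist":0},{"hand":0.4,"tx":0.1,"ty":-0.97,"tz":0,"twist":0},{"hand":0.4,"tx":0.1,"ty":-0.97,"tz":0,"twist":0},{"hand":0.4,"tx":0.09,"ty":-0.97,"tz":0,"twist":0}]'

```text
clock: 11.38
ee_pos: [0.6701, 0.0274, 0.2027]
ee_rot: [[-0.908, -0.419, 0.001], [-0.419, 0.908, -0.0], [-0.001, -0.0, -1.0]]
ft_force: [0.4, 0.5, 0.5]
finger_gap: 0.0599
gripper_force: 0.0
```

Call:
drive_tool --rows '[{"hand":0.4,"tx":0,"ty":0,"tz":0,"twist":1},{"hand":0.4,"tx":0,"ty":0,"tz":0,"twist":1},{"hand":0.4,"tx":0,"ty":0,"tz":0,"twist":1},{"hand":0.4,"tx":0,"ty":0,"tz":0,"twist":1},{"hand":0.4,"tx":0,"ty":0,"tz":0,"twist":1},{"hand":0.4,"tx":0,"ty":0,"tz":0,"twist":1},{"hand":0.4,"tx":0,"ty":0,"tz":0,"twist":1},{"hand":0.4,"tx":0,"ty":0,"tz":0,"twist":1}]'

```text
clock: 12.38
ee_pos: [0.6696, 0.029, 0.2026]
ee_rot: [[-0.716, 0.698, 0.001], [0.698, 0.716, -0.0], [-0.001, 0.001, -1.0]]
ft_force: [0.0, 0.2, 1.2]
finger_gap: 0.0599
gripper_force: 0.0
```

Call:
drive_tool --rows '[{"hand":0.4,"tx":0,"ty":0,"tz":0.6,"twist":1},{"hand":0.4,"tx":0,"ty":0,"tz":0.6,"twist":1},{"hand":0.4,"tx":0,"ty":0,"tz":0.6,"twist":0.35},{"hand":0.4,"tx":0,"ty":0,"tz":0,"twist":0},{"hand":0.4,"tx":0,"ty":0,"tz":0,"twist":0}]'

```text
clock: 13.0
ee_pos: [0.6703, 0.029, 0.1132]
ee_rot: [[-0.437, 0.9, 0.002], [0.9, 0.437, -0.0], [-0.001, 0.002, -1.0]]
ft_force: [-0.3, -0.0, 0.7]
finger_gap: 0.0591
gripper_force: 0.0
```

```bash
python3 - <<'E'
from h import *
from bench import get_image
go((*CAP['S'],.0265),25.8)
for n in('top','side'):
    g=get_image(n);pickle.dump(g,open(n+'1.pkl','wb'));cv2.imwrite('pics/%s1.png'%n,g['color'])
    print(n,circ(g,BUR['L'],.096,.025,.040,1))
E
```

```text
t 13.00 pos [0.6703 0.029  0.1132] head 25.89 gap 0.0591 F 0.0 ft [-0.3 -0.   0.7]
 twist units 0.011 | shift now (tx,ty,tz) [-0.06  -0.021  1.733]
 after twist [-0.061 -0.018  1.733]
top (array([0.53240113, 0.39329707, 0.04316568]), 35, np.float64(0.0004717070017765529))
side (array([0.54371496, 0.40274004, 0.03390586]), 106, np.float64(0.0009845150593147493))
```

Call:
drive_tool --rows '[{"hand":0.4,"tx":-0.06,"ty":-0.02,"tz":0.6,"twist":0},{"hand":0.4,"tx":0,"ty":0,"tz":0.6,"twist":0},{"hand":0.4,"tx":0,"ty":0,"tz":0.4,"twist":0},{"hand":0.4,"tx":0,"ty":0,"tz":0,"twist":0},{"hand":0.4,"tx":0,"ty":0,"tz":0,"twist":0}]'

```text
clock: 13.72
ee_pos: [0.6707, 0.0258, 0.0327]
ee_rot: [[-0.436, 0.9, 0.002], [0.9, 0.436, -0.0], [-0.001, 0.001, -1.0]]
ft_force: [-0.4, -0.2, 0.2]
finger_gap: 0.0598
gripper_force: 0.0
```

```bash
python3 -c "
from h import *
go((*CAP['S'],.031),25.8)"
```

```text
t 13.72 pos [0.6707 0.0258 0.0327] head 25.82 gap 0.0598 F 0.0 ft [-0.4 -0.2  0.2]
 twist units 0.003 | shift now (tx,ty,tz) [-0.002  0.002  0.033]
 after twist [-0.002  0.002  0.033]
```

Call:
drive_tool --rows '[{"hand":0.4,"tx":0,"ty":0,"tz":0.03,"twist":0},{"hand":-1,"tx":0,"ty":0,"tz":0,"twist":0},{"hand":-1,"tx":0,"ty":0,"tz":0,"twist":0},{"hand":-1,"tx":0,"ty":0,"tz":0,"twist":0},{"hand":-1,"tx":0,"ty":0,"tz":0,"twist":0},{"hand":-1,"tx":0,"ty":0,"tz":0,"twist":0}]'

```text
clock: 14.48
ee_pos: [0.6702, 0.0258, 0.0309]
ee_rot: [[-0.435, 0.9, 0.001], [0.9, 0.435, -0.0], [-0.0, 0.001, -1.0]]
ft_force: [-2.6, 0.4, 9.6]
finger_gap: 0.0368
gripper_force: 58.9
```

Call:
drive_tool --rows '[{"hand":-1,"tx":0,"ty":0,"tz":-0.1,"twist":0},{"hand":-1,"tx":0,"ty":0,"tz":-0.4,"twist":0},{"hand":-1,"tx":0,"ty":0,"tz":-0.8,"twist":0},{"hand":-1,"tx":0,"ty":0,"tz":-0.8,"twist":0},{"hand":-1,"tx":0,"ty":0,"tz":-0.8,"twist":0},{"hand":-1,"tx":0,"ty":0,"tz":-0.6,"twist":0},{"hand":-1,"tx":0,"ty":0,"tz":0,"twist":0}]'

```text
clock: 15.35
ee_pos: [0.6712, 0.0258, 0.2089]
ee_rot: [[-0.435, 0.9, 0.006], [0.9, 0.435, -0.0], [-0.003, 0.005, -1.0]]
ft_force: [-0.6, -0.1, -1.7]
finger_gap: 0.0364
gripper_force: 60.3
```

```bash
python3 -c "
from h import *
go((*BUR['S'],.200),114.7)"
```

```text
t 15.35 pos [0.6712 0.0258 0.2089] head 25.81 gap 0.0364 F 60.3 ft [-0.6 -0.1 -1.7]
 twist units -10.342 | shift now (tx,ty,tz) [5.958 1.994 0.172]
 after twist [-1.878  5.995  0.179]
```

Call:
drive_tool --rows '[{"hand":-1,"tx":0.85,"ty":0.28,"tz":0,"twist":0},{"hand":-1,"tx":0.85,"ty":0.28,"tz":0,"twist":0},{"hand":-1,"tx":0.85,"ty":0.28,"tz":0,"twist":0},{"hand":-1,"tx":0.85,"ty":0.28,"tz":0,"twist":0},{"hand":-1,"tx":0.85,"ty":0.29,"tz":0,"twist":0},{"hand":-1,"tx":0.85,"ty":0.29,"tz":0,"twist":0},{"hand":-1,"tx":0.85,"ty":0.29,"tz":0,"twist":0},{"hand":-1,"tx":0,"ty":0,"tz":0,"twist":-1}]'

```text
clock: 16.35
ee_pos: [0.6286, 0.3401, 0.2044]
ee_rot: [[-0.569, 0.822, -0.001], [0.822, 0.569, 0.0], [0.001, -0.001, -1.0]]
ft_force: [1.1, -0.7, -0.7]
finger_gap: 0.0365
gripper_force: 60.3
```

Call:
drive_tool --rows '[{"hand":-1,"tx":0,"ty":0,"tz":0,"twist":-1},{"hand":-1,"tx":0,"ty":0,"tz":0,"twist":-1},{"hand":-1,"tx":0,"ty":0,"tz":0,"twist":-1},{"hand":-1,"tx":0,"ty":0,"tz":0,"twist":-1},{"hand":-1,"tx":0,"ty":0,"tz":0,"twist":-1},{"hand":-1,"tx":0,"ty":0,"tz":0,"twist":-1},{"hand":-1,"tx":0,"ty":0,"tz":0,"twist":-1},{"hand":-1,"tx":0,"ty":0,"tz":0,"twist":-1}]'

```text
clock: 17.35
ee_pos: [0.6295, 0.3367, 0.2045]
ee_rot: [[-0.973, -0.233, -0.001], [-0.233, 0.973, -0.001], [0.001, -0.0, -1.0]]
ft_force: [-0.5, 0.9, -0.3]
finger_gap: 0.0366
gripper_force: 60.3
```

Call:
drive_tool --rows '[{"hand":-1,"tx":0,"ty":0,"tz":0.5,"twist":-1},{"hand":-1,"tx":0,"ty":0,"tz":0.5,"twist":-0.34},{"hand":-1,"tx":0,"ty":0,"tz":0,"twist":0},{"hand":-1,"tx":0,"ty":0,"tz":0,"twist":0},{"hand":-1,"tx":0,"ty":0,"tz":0,"twist":0}]'

```text
clock: 17.98
ee_pos: [0.6304, 0.3372, 0.1562]
ee_rot: [[-0.909, -0.417, 0.002], [-0.417, 0.909, 0.001], [-0.002, -0.0, -1.0]]
ft_force: [-0.5, -0.6, -0.9]
finger_gap: 0.0362
gripper_force: 60.3
```

```bash
cat > look.py <<'E'
import sys
from h import *
from bench import telemetry,get_image
k,off,n=sys.argv[1],float(sys.argv[2]),sys.argv[3]; r=dict(L=.032,M=.026,S=.02)[k]
go((*BUR[k],.125),114.7)
g=get_image('side');p=telemetry.observe()['ee_pos'];z=p[2]-off
h=hull(g,p[:2],r,z+.006,z+.016)
im=cv2.resize(g['color'],None,fx=3,fy=3,interpolation=2)
cv2.polylines(im,[(h*3+1).astype(int)],True,(0,255,255),1)
c=(h[:,0].mean(0)*3).astype(int);cv2.imwrite(f'pics/{n}.png',im[c[1]-200:c[1]+250,c[0]-300:c[0]+300])
E
python3 look.py S .026 p2
```

```text
t 17.98 pos [0.6304 0.3372 0.1562] head 114.63 gap 0.0362 F 60.3 ft [-0.5 -0.6 -0.9]
 twist units -0.008 | shift now (tx,ty,tz) [-0.014 -0.003  0.625]
 after twist [-0.015 -0.003  0.625]
```

View pics/p2.png

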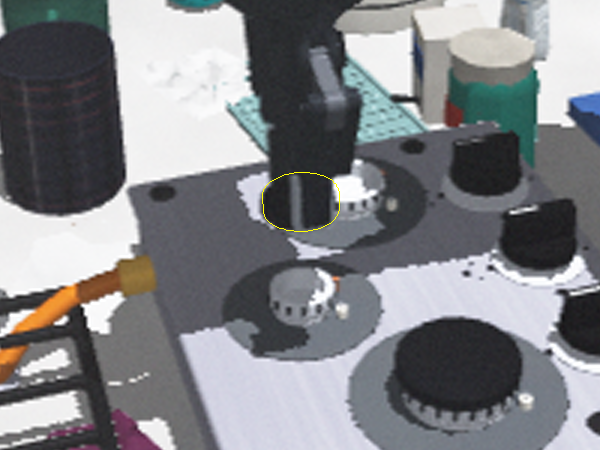

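Call:
drive_tool --rows '[{"hand":-1,"tx":-0.02,"ty":0,"tz":0.35,"twist":0},{"hand":-1,"tx":0,"ty":0,"tz":0.25,"twist":0},{"hand":-1,"tx":0,"ty":0,"tz":0,"twist":0},{"hand":-1,"tx":0,"ty":0,"tz":0,"twist":0},{"hand":-1,"tx":0,"ty":0,"tz":0.1,"twist":0},{"hand":-1,"tx":0,"ty":0,"tz":0.1,"twist":0},{"hand":-1,"tx":0,"ty":0,"tz":0.1,"twist":0},{"hand":-1,"tx":0,"ty":0,"tz":0.06,"twist":0}]'

```text
clock: 19.02
ee_pos: [0.6307, 0.3372, 0.1065]
ee_rot: [[-0.909, -0.417, -0.001], [-0.417, 0.909, -0.0], [0.001, -0.0, -1.0]]
ft_force: [-0.8, -3.0, 0.6]
finger_gap: 0.0363
gripper_force: 60.4
```

Call:
drive_tool --rows '[{"hand":-1,"tx":0,"ty":0,"tz":0.03,"twist":0},{"hand":-1,"tx":0,"ty":0,"tz":0,"twist":0},{"hand":-1,"tx":0,"ty":0,"tz":0,"twist":0}]'

```text
clock: 19.4
ee_pos: [0.6307, 0.3372, 0.1062]
ee_rot: [[-0.909, -0.417, 0.0], [-0.417, 0.909, -0.0], [0.0, -0.0, -1.0]]
ft_force: [-5.3, -4.6, 11.3]
finger_gap: 0.0365
gripper_force: 61.5
```

Call:
drive_tool --rows '[{"hand":0.2,"tx":0,"ty":0,"tz":0,"twist":0},{"hand":0.2,"tx":0,"ty":0,"tz":0,"twist":0},{"hand":0.4,"tx":0,"ty":0,"tz":0,"twist":0},{"hand":0.4,"tx":0,"ty":0,"tz":-0.4,"twist":0},{"hand":0.6,"tx":0,"ty":0,"tz":-0.8,"twist":0},{"hand":0.6,"tx":0,"ty":0,"tz":-0.8,"twist":0}]'

```text
clock: 20.15
ee_pos: [0.6309, 0.3375, 0.208]
ee_rot: [[-0.909, -0.417, 0.001], [-0.417, 0.909, 0.0], [-0.001, -0.0, -1.0]]
ft_force: [0.7, 0.4, 0.3]
finger_gap: 0.0683
gripper_force: 0.0
```

```bash
python3 -c "
from h import *
go((*CAP['M'],.200),25.8)"
```

```text
t 20.15 pos [0.6309 0.3375 0.208 ] head 114.68 gap 0.0683 F 0.0 ft [0.7 0.4 0.3]
 twist units 10.341 | shift now (tx,ty,tz) [ 1.841 -7.409  0.159]
 after twist [-7.372 -1.985  0.16 ]
```

Call:
drive_tool --rows '[{"hand":0.6,"tx":0.23,"ty":-0.93,"tz":0,"twist":0},{"hand":0.6,"tx":0.23,"ty":-0.93,"tz":0,"twist":0},{"hand":0.6,"tx":0.23,"ty":-0.93,"tz":0,"twist":0},{"hand":0.6,"tx":0.23,"ty":-0.93,"tz":0,"twist":0},{"hand":0.6,"tx":0.23,"ty":-0.93,"tz":0,"twist":0},{"hand":0.6,"tx":0.23,"ty":-0.93,"tz":0,"twist":0}]'

```text
clock: 20.9
ee_pos: [0.6851, 0.0535, 0.2072]
ee_rot: [[-0.909, -0.418, 0.002], [-0.418, 0.909, 0.0], [-0.001, -0.001, -1.0]]
ft_force: [-0.7, -0.4, -0.1]
finger_gap: 0.068
gripper_force: 0.0
```

Call:
drive_tool --rows '[{"hand":0.6,"tx":0,"ty":0,"tz":0,"twist":1},{"hand":0.6,"tx":0,"ty":0,"tz":0,"twist":1},{"hand":0.6,"tx":0,"ty":0,"tz":0,"twist":1},{"hand":0.6,"tx":0,"ty":0,"tz":0,"twist":1},{"hand":0.6,"tx":0,"ty":0,"tz":0,"twist":1},{"hand":0.6,"tx":0,"ty":0,"tz":0,"twist":1},{"hand":0.6,"tx":0,"ty":0,"tz":0,"twist":1},{"hand":0.6,"tx":0,"ty":0,"tz":0,"twist":1}]'

```text
clock: 21.9
ee_pos: [0.6849, 0.0551, 0.2071]
ee_rot: [[-0.715, 0.699, 0.001], [0.699, 0.715, 0.0], [-0.001, 0.001, -1.0]]
ft_force: [0.5, 0.1, -0.8]
finger_gap: 0.0682
gripper_force: 0.0
```

Call:
drive_tool --rows '[{"hand":0.6,"tx":0,"ty":0,"tz":0,"twist":1},{"hand":0.6,"tx":0,"ty":0,"tz":0,"twist":1},{"hand":0.6,"tx":0,"ty":0,"tz":0,"twist":0.34},{"hand":0.6,"tx":0,"ty":0,"tz":0,"twist":0}]'

```text
clock: 22.4
ee_pos: [0.6849, 0.0551, 0.2068]
ee_rot: [[-0.436, 0.9, 0.001], [0.9, 0.436, -0.0], [-0.001, 0.001, -1.0]]
ft_force: [-1.0, -0.4, -0.5]
finger_gap: 0.0678
gripper_force: 0.0
```

```bash
python3 -c "
from h import *
go((*CAP['M'],.030),25.8)"
```

```text
t 22.40 pos [0.6849 0.0551 0.2068] head 25.83 gap 0.0678 F 0.0 ft [-1.  -0.4 -0.5]
 twist units 0.004 | shift now (tx,ty,tz) [-1.815 -0.504  3.536]
 after twist [-1.818 -0.499  3.536]
```

Call:
drive_tool --rows '[{"hand":0.6,"tx":-0.6,"ty":-0.17,"tz":0,"twist":0},{"hand":0.6,"tx":-0.6,"ty":-0.17,"tz":0,"twist":0},{"hand":0.6,"tx":-0.6,"ty":-0.16,"tz":0.6,"twist":0},{"hand":0.6,"tx":0,"ty":0,"tz":0.8,"twist":0},{"hand":0.6,"tx":0,"ty":0,"tz":0.8,"twist":0},{"hand":0.6,"tx":0,"ty":0,"tz":0.7,"twist":0},{"hand":0.6,"tx":0,"ty":0,"tz":0,"twist":0},{"hand":0.6,"tx":0,"ty":0,"tz":0,"twist":0}]'

```text
clock: 23.4
ee_pos: [0.7023, -0.0369, 0.0623]
ee_rot: [[-0.436, 0.9, 0.002], [0.9, 0.436, -0.0], [-0.001, 0.002, -1.0]]
ft_force: [-0.4, -0.4, 0.3]
finger_gap: 0.0686
gripper_force: 0.0
```

```bash
python3 -c "
from h import *
go((*CAP['M'],.030),25.8)"
```

```text
t 23.40 pos [ 0.7023 -0.0369  0.0623] head 25.85 gap 0.0686 F 0.0 ft [-0.4 -0.4  0.3]
 twist units 0.006 | shift now (tx,ty,tz) [-0.009 -0.012  0.647]
 after twist [-0.01  -0.011  0.647]
```

Call:
drive_tool --rows '[{"hand":0.6,"tx":-0.01,"ty":-0.01,"tz":0.4,"twist":0},{"hand":0.6,"tx":0,"ty":0,"tz":0.24,"twist":0},{"hand":0.6,"tx":0,"ty":0,"tz":0,"twist":0},{"hand":-1,"tx":0,"ty":0,"tz":0,"twist":0},{"hand":-1,"tx":0,"ty":0,"tz":0,"twist":0},{"hand":-1,"tx":0,"ty":0,"tz":0,"twist":0},{"hand":-1,"tx":0,"ty":0,"tz":0,"twist":0},{"hand":-1,"tx":0,"ty":0,"tz":0,"twist":0}]'

```text
clock: 24.4
ee_pos: [0.7013, -0.0375, 0.0295]
ee_rot: [[-0.436, 0.9, 0.001], [0.9, 0.436, -0.0], [-0.0, 0.001, -1.0]]
ft_force: [-3.5, -0.7, 6.9]
finger_gap: 0.0487
gripper_force: 60.7
```

Call:
drive_tool --rows '[{"hand":-1,"tx":0,"ty":0,"tz":-0.1,"twist":0},{"hand":-1,"tx":0,"ty":0,"tz":-0.4,"twist":0},{"hand":-1,"tx":0,"ty":0,"tz":-0.8,"twist":0},{"hand":-1,"tx":0,"ty":0,"tz":-0.8,"twist":0},{"hand":-1,"tx":0,"ty":0,"tz":-0.8,"twist":0},{"hand":-1,"tx":0,"ty":0,"tz":-0.6,"twist":0},{"hand":-1,"tx":0,"ty":0,"tz":0,"twist":0}]'

```text
clock: 25.28
ee_pos: [0.7024, -0.0377, 0.2078]
ee_rot: [[-0.435, 0.9, 0.006], [0.9, 0.435, -0.001], [-0.003, 0.005, -1.0]]
ft_force: [-0.3, 0.1, -1.9]
finger_gap: 0.0484
gripper_force: 62.3
```

```bash
python3 -c "
from h import *
go((*BUR['M'],.200),114.7)"
```

```text
t 25.27 pos [ 0.7024 -0.0377  0.2078] head 25.81 gap 0.0484 F 62.3 ft [-0.3  0.1 -1.9]
 twist units -10.342 | shift now (tx,ty,tz) [5.554 0.847 0.141]
 after twist [-0.74   5.569  0.156]
```

Call:
drive_tool --rows '[{"hand":-1,"tx":0.92,"ty":0.14,"tz":0,"twist":0},{"hand":-1,"tx":0.92,"ty":0.14,"tz":0,"twist":0},{"hand":-1,"tx":0.92,"ty":0.14,"tz":0,"twist":0},{"hand":-1,"tx":0.92,"ty":0.14,"tz":0,"twist":0},{"hand":-1,"tx":0.94,"ty":0.14,"tz":0,"twist":0},{"hand":-1,"tx":0.94,"ty":0.14,"tz":0,"twist":0},{"hand":-1,"tx":0,"ty":0,"tz":0,"twist":-1},{"hand":-1,"tx":0,"ty":0,"tz":0,"twist":-1}]'

```text
clock: 26.28
ee_pos: [0.6171, 0.2317, 0.2033]
ee_rot: [[-0.686, 0.727, -0.001], [0.727, 0.686, -0.0], [0.0, -0.001, -1.0]]
ft_force: [-0.1, -0.5, -2.0]
finger_gap: 0.0485
gripper_force: 62.3
```

Call:
drive_tool --rows '[{"hand":-1,"tx":0,"ty":0,"tz":0,"twist":-1},{"hand":-1,"tx":0,"ty":0,"tz":0,"twist":-1},{"hand":-1,"tx":0,"ty":0,"tz":0,"twist":-1},{"hand":-1,"tx":0,"ty":0,"tz":0,"twist":-1},{"hand":-1,"tx":0,"ty":0,"tz":0,"twist":-1},{"hand":-1,"tx":0,"ty":0,"tz":0,"twist":-1},{"hand":-1,"tx":0,"ty":0,"tz":0,"twist":-1},{"hand":-1,"tx":0,"ty":0,"tz":0.5,"twist":-1}]'

```text
clock: 27.28
ee_pos: [0.6186, 0.2313, 0.1797]
ee_rot: [[-0.927, -0.375, 0.003], [-0.375, 0.927, 0.001], [-0.003, -0.0, -1.0]]
ft_force: [-0.3, -0.3, -2.0]
finger_gap: 0.0481
gripper_force: 62.3
```

Call:
drive_tool --rows '[{"hand":-1,"tx":0,"ty":0,"tz":0.5,"twist":-0.34},{"hand":-1,"tx":0,"ty":0,"tz":0,"twist":0},{"hand":-1,"tx":0,"ty":0,"tz":0,"twist":0},{"hand":-1,"tx":0,"ty":0,"tz":0,"twist":0}]'

```text
clock: 27.78
ee_pos: [0.6184, 0.2312, 0.1547]
ee_rot: [[-0.909, -0.417, 0.002], [-0.417, 0.909, 0.0], [-0.002, -0.0, -1.0]]
ft_force: [0.5, 0.5, -1.4]
finger_gap: 0.0487
gripper_force: 62.4
```

```bash
python3 look.py M .0245 p3
```

```text
t 27.77 pos [0.6184 0.2312 0.1547] head 114.63 gap 0.0487 F 62.4 ft [ 0.5  0.5 -1.4]
 twist units -0.008 | shift now (tx,ty,tz) [-0.019 -0.018  0.594]
 after twist [-0.02  -0.019  0.594]
```

View pics/p3.png

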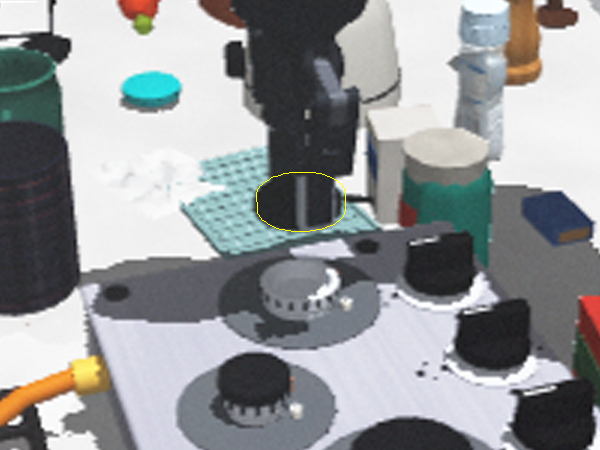

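Call:
drive_tool --rows '[{"hand":-1,"tx":-0.02,"ty":-0.015,"tz":0.35,"twist":0},{"hand":-1,"tx":0,"ty":0,"tz":0.25,"twist":0},{"hand":-1,"tx":0,"ty":0,"tz":0,"twist":0},{"hand":-1,"tx":0,"ty":0,"tz":0,"twist":0},{"hand":-1,"tx":0,"ty":0,"tz":0.1,"twist":0},{"hand":-1,"tx":0,"ty":0,"tz":0.1,"twist":0},{"hand":-1,"tx":0,"ty":0,"tz":0.1,"twist":0},{"hand":-1,"tx":0,"ty":0,"tz":0.06,"twist":0}]'

```text
clock: 28.82
ee_pos: [0.6189, 0.2306, 0.105]
ee_rot: [[-0.909, -0.418, -0.001], [-0.418, 0.909, -0.0], [0.001, -0.0, -1.0]]
ft_force: [-0.9, -2.6, -0.1]
finger_gap: 0.0482
gripper_force: 62.6
```

Call:
drive_tool --rows '[{"hand":-1,"tx":0,"ty":0,"tz":0.03,"twist":0},{"hand":-1,"tx":0,"ty":0,"tz":0,"twist":0},{"hand":-1,"tx":0,"ty":0,"tz":0,"twist":0}]'

```text
clock: 29.2
ee_pos: [0.619, 0.2306, 0.1048]
ee_rot: [[-0.909, -0.418, 0.0], [-0.418, 0.909, -0.0], [-0.0, -0.0, -1.0]]
ft_force: [-5.9, -3.2, 13.6]
finger_gap: 0.0488
gripper_force: 63.9
```

Call:
drive_tool --rows '[{"hand":0.5,"tx":0,"ty":0,"tz":0,"twist":0},{"hand":0.5,"tx":0,"ty":0,"tz":0,"twist":0},{"hand":0.5,"tx":0,"ty":0,"tz":0,"twist":0},{"hand":0.5,"tx":0,"ty":0,"tz":-0.4,"twist":0},{"hand":0.5,"tx":0,"ty":0,"tz":-0.8,"twist":0},{"hand":0.5,"tx":0,"ty":0,"tz":-0.8,"twist":0},{"hand":0.5,"tx":0,"ty":0,"tz":0,"twist":1},{"hand":0.5,"tx":0,"ty":0,"tz":0,"twist":1}]'

```text
clock: 30.2
ee_pos: [0.6193, 0.2309, 0.2045]
ee_rot: [[-0.992, -0.126, 0.001], [-0.126, 0.992, 0.0], [-0.001, 0.0, -1.0]]
ft_force: [0.0, 0.4, -0.2]
finger_gap: 0.0641
gripper_force: 0.0
```

Call:
drive_tool --rows '[{"hand":0.3,"tx":0,"ty":0,"tz":0,"twist":1},{"hand":0.3,"tx":0,"ty":0,"tz":0,"twist":1},{"hand":0.3,"tx":0,"ty":0,"tz":0,"twist":1},{"hand":0.3,"tx":0,"ty":0,"tz":0,"twist":1},{"hand":0.3,"tx":0,"ty":0,"tz":0,"twist":1},{"hand":0.3,"tx":0,"ty":0,"tz":0,"twist":1},{"hand":0.3,"tx":0,"ty":0,"tz":0,"twist":1},{"hand":0.3,"tx":0,"ty":0,"tz":0,"twist":1}]'

```text
clock: 31.2
ee_pos: [0.6191, 0.2308, 0.2039]
ee_rot: [[-0.476, 0.879, -0.0], [0.879, 0.476, -0.0], [0.0, -0.0, -1.0]]
ft_force: [-0.5, 0.8, -0.0]
finger_gap: 0.0556
gripper_force: 0.0
```

Call:
drive_tool --rows '[{"hand":0.3,"tx":0,"ty":0,"tz":0,"twist":1},{"hand":0.3,"tx":0,"ty":0,"tz":0,"twist":1},{"hand":0.3,"tx":0,"ty":0,"tz":0,"twist":1},{"hand":0.3,"tx":0,"ty":0,"tz":0,"twist":1},{"hand":0.3,"tx":0,"ty":0,"tz":0,"twist":1},{"hand":0.3,"tx":0,"ty":0,"tz":0,"twist":1},{"hand":0.3,"tx":0,"ty":0,"tz":0,"twist":1},{"hand":0.3,"tx":0,"ty":0,"tz":0,"twist":1}]'

```text
clock: 32.2
ee_pos: [0.6191, 0.2308, 0.2039]
ee_rot: [[0.647, 0.763, -0.0], [0.763, -0.647, 0.0], [-0.0, -0.0, -1.0]]
ft_force: [0.6, 0.6, 0.2]
finger_gap: 0.0555
gripper_force: 0.0
```

Call:
drive_tool --rows '[{"hand":0.3,"tx":0,"ty":0,"tz":0,"twist":1},{"hand":0.3,"tx":0,"ty":0,"tz":0,"twist":1},{"hand":0.3,"tx":0,"ty":0,"tz":0,"twist":0.9},{"hand":0.3,"tx":0,"ty":0,"tz":0,"twist":0}]'

```text
clock: 32.7
ee_pos: [0.6191, 0.2308, 0.2039]
ee_rot: [[0.906, 0.424, -0.0], [0.424, -0.906, -0.0], [-0.0, 0.0, -1.0]]
ft_force: [-0.6, 0.7, -0.1]
finger_gap: 0.0555
gripper_force: 0.0
```

```bash
python3 -c "
from h import *
go((.4705,.3491,.160),114.7)"
```

```text
t 32.70 pos [0.6191 0.2308 0.2039] head -64.91 gap 0.0555 F 0.0 ft [-0.6  0.7 -0.1]
 twist units 0.046 | shift now (tx,ty,tz) [-1.688 -3.403  0.878]
 after twist [-1.711 -3.391  0.878]
```

Call:
drive_tool --rows '[{"hand":0.1,"tx":-0.43,"ty":-0.85,"tz":0,"twist":0.046},{"hand":0.1,"tx":-0.43,"ty":-0.85,"tz":0,"twist":0},{"hand":0.1,"tx":-0.43,"ty":-0.85,"tz":0,"twist":0},{"hand":0.1,"tx":-0.42,"ty":-0.84,"tz":0.4,"twist":0},{"hand":0.1,"tx":0,"ty":0,"tz":0.4,"twist":0},{"hand":0.1,"tx":0,"ty":0,"tz":0,"twist":0},{"hand":0.1,"tx":0,"ty":0,"tz":0,"twist":0}]'

```text
clock: 33.58
ee_pos: [0.4712, 0.3488, 0.1646]
ee_rot: [[0.908, 0.418, 0.001], [0.418, -0.908, 0.0], [0.001, -0.0, -1.0]]
ft_force: [0.2, 0.2, -0.0]
finger_gap: 0.0468
gripper_force: 0.0
```

```bash
python3 - <<'E'
from h import *
from bench import telemetry,get_image
go((.4705,.3491,.110),114.7);print(telemetry.observe()['joint_positions'])
t,s=get_image('top'),get_image('side')
for k in 'LMS':
    r=dict(L=.032,M=.026,S=.02)[k]
    for n,g in(('top',t),('side',s)): x,c,e=circ(g,BUR[k],.096,r-.007,r+.007,1,);print(k,n,np.round((x[:2]-BUR[k])*1000,1),round(x[2],4),c,round(e,4))
a=cv2.resize(s['color'][210:400,230:450],None,fx=2,fy=2,interpolation=2);b=cv2.resize(t['color'][180:320,140:300],None,fx=2.2,fy=2.2,interpolation=2)
b=cv2.resize(b,(345,380));cv2.imwrite('pics/k.png',np.hstack([a,b]))
E
```

```text
t 33.58 pos [0.4712 0.3488 0.1646] head -65.29 gap 0.0468 F 0.0 ft [ 0.2  0.2 -0. ]
 twist units 0.001 | shift now (tx,ty,tz) [-0.011 -0.011  1.093]
 after twist [-0.01  -0.011  1.093]
[ 5.35450959e-01  5.33682839e-01  1.54217423e+00 -7.38794895e-05
  1.06492624e+00  1.67496184e+00]
L top [ 0.4 -2.1] 0.032 81 0.002
L side [1.1 4.2] 0.0339 97 0.0011
M top [-0.5 -2. ] 0.0277 118 0.0011
M side [1.1 4.1] 0.0268 90 0.0007
S top [-0.5 -1. ] 0.0214 116 0.0007
S side [0.9 4.1] 0.0207 97 0.0007
```

View pics/k.png

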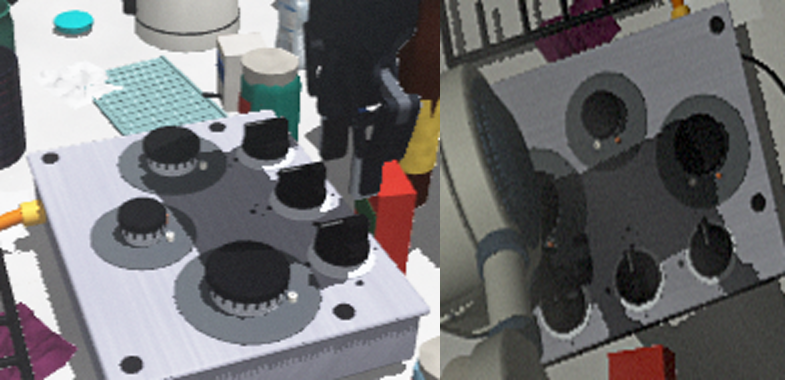

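Call:
drive_tool --rows '[{"hand":0.1,"tx":-0.01,"ty":-0.01,"tz":0.4,"twist":0},{"hand":0.1,"tx":0,"ty":0,"tz":0.4,"twist":0},{"hand":0.1,"tx":0,"ty":0,"tz":0.2,"twist":0},{"hand":0.1,"tx":0,"ty":0,"tz":0,"twist":0},{"hand":0.1,"tx":0,"ty":0,"tz":0,"twist":0}]'

```text
clock: 34.3
ee_pos: [0.4703, 0.3493, 0.1147]
ee_rot: [[0.909, 0.417, 0.001], [0.417, -0.909, 0.001], [0.001, -0.0, -1.0]]
ft_force: [-0.4, 0.8, -0.3]
finger_gap: 0.0469
gripper_force: 0.0
```

Call:
drive_tool --rows '[{"hand":-1,"tx":0,"ty":0,"tz":0,"twist":0},{"hand":-1,"tx":0,"ty":0,"tz":0,"twist":0},{"hand":-1,"tx":0,"ty":0,"tz":0,"twist":0},{"hand":-1,"tx":0,"ty":0,"tz":0,"twist":0},{"hand":-1,"tx":0,"ty":0,"tz":0,"twist":0},{"hand":-1,"tx":0,"ty":0,"tz":0,"twist":0}]'

```text
clock: 35.05
ee_pos: [0.4702, 0.3487, 0.1144]
ee_rot: [[0.909, 0.417, 0.001], [0.417, -0.909, -0.001], [0.001, 0.001, -1.0]]
ft_force: [2.7, -6.0, 4.0]
finger_gap: 0.0098
gripper_force: 62.8
```

```bash
python3 -c "
from h import *
go((.4705,.3491,.105),114.7)"
```

```text
t 35.05 pos [0.4702 0.3487 0.1144] head -65.33 gap 0.0098 F 62.8 ft [ 2.7 -6.   4. ]
 twist units -0.004 | shift now (tx,ty,tz) [ 0.008 -0.005  0.188]
 after twist [ 0.008 -0.005  0.188]
```

Call:
drive_tool --rows '[{"hand":-1,"tx":0,"ty":0,"tz":0.06,"twist":0},{"hand":-1,"tx":0,"ty":0,"tz":0.06,"twist":0},{"hand":-1,"tx":0,"ty":0,"tz":0.04,"twist":0},{"hand":-1,"tx":0,"ty":0,"tz":0,"twist":0},{"hand":-1,"tx":0,"ty":0,"tz":0,"twist":0},{"hand":-1,"tx":0,"ty":0,"tz":0,"twist":0}]'

```text
clock: 35.8
ee_pos: [0.4704, 0.3489, 0.1084]
ee_rot: [[0.909, 0.417, 0.002], [0.417, -0.909, 0.0], [0.002, 0.001, -1.0]]
ft_force: [-5.2, -10.8, 39.4]
finger_gap: 0.0098
gripper_force: 67.2
```

Call:
drive_tool --rows '[{"hand":-1,"tx":0,"ty":0,"tz":-0.01,"twist":-0.3},{"hand":-1,"tx":0,"ty":0,"tz":0,"twist":-0.6},{"hand":-1,"tx":0,"ty":0,"tz":0,"twist":-0.7},{"hand":-1,"tx":0,"ty":0,"tz":0,"twist":-0.7},{"hand":-1,"tx":0,"ty":0,"tz":0,"twist":-0.7}]'

```text
clock: 36.42
ee_pos: [0.4704, 0.3487, 0.1084]
ee_rot: [[0.634, 0.773, 0.002], [0.773, -0.634, -0.0], [0.001, 0.002, -1.0]]
ft_force: [-3.3, -11.9, 32.8]
finger_gap: 0.0102
gripper_force: 66.3
```

Call:
drive_tool --rows '[{"hand":-1,"tx":0,"ty":0,"tz":0,"twist":-0.8},{"hand":-1,"tx":0,"ty":0,"tz":0,"twist":-0.8},{"hand":-1,"tx":0,"ty":0,"tz":0,"twist":-0.8},{"hand":-1,"tx":0,"ty":0,"tz":0,"twist":-0.8},{"hand":-1,"tx":0,"ty":0,"tz":0,"twist":-0.8},{"hand":-1,"tx":0,"ty":0,"tz":0,"twist":-0.8},{"hand":-1,"tx":0,"ty":0,"tz":0,"twist":-0.8}]'

```text
clock: 37.3
ee_pos: [0.4707, 0.3485, 0.1084]
ee_rot: [[-0.153, 0.988, 0.002], [0.988, 0.153, -0.0], [-0.001, 0.002, -1.0]]
ft_force: [-0.6, -13.9, 32.1]
finger_gap: 0.0098
gripper_force: 66.2
```

Call:
drive_tool --rows '[{"hand":-1,"tx":0,"ty":0,"tz":0,"twist":-0.8},{"hand":-1,"tx":0,"ty":0,"tz":0,"twist":-0.7},{"hand":-1,"tx":0,"ty":0,"tz":0,"twist":-0.4},{"hand":-1,"tx":0,"ty":0,"tz":0,"twist":0},{"hand":-1,"tx":0,"ty":0,"tz":0,"twist":0},{"hand":-1,"tx":0,"ty":0,"tz":0,"twist":0},{"hand":-1,"tx":0,"ty":0,"tz":0,"twist":0}]'

```text
clock: 38.17
ee_pos: [0.4709, 0.3485, 0.1085]
ee_rot: [[-0.421, 0.907, 0.003], [0.907, 0.421, -0.0], [-0.002, 0.002, -1.0]]
ft_force: [-1.3, -13.3, 31.2]
finger_gap: 0.0099
gripper_force: 66.1
```

```bash
python3 - <<'E'
from h import *
from bench import get_image
go((.4705,.3491,.108),24.7)
s=get_image('side');cv2.imwrite('pics/end.png',cv2.resize(s['color'][200:390,230:450],None,fx=3,fy=3,interpolation=2))
E
```

```text
t 38.17 pos [0.4709 0.3485 0.1085] head 24.92 gap 0.0099 F 66.1 ft [ -1.3 -13.3  31.2]
 twist units 0.025 | shift now (tx,ty,tz) [ 0.015 -0.002  0.009]
 after twist [ 0.015 -0.002  0.009]
```

View pics/end.png

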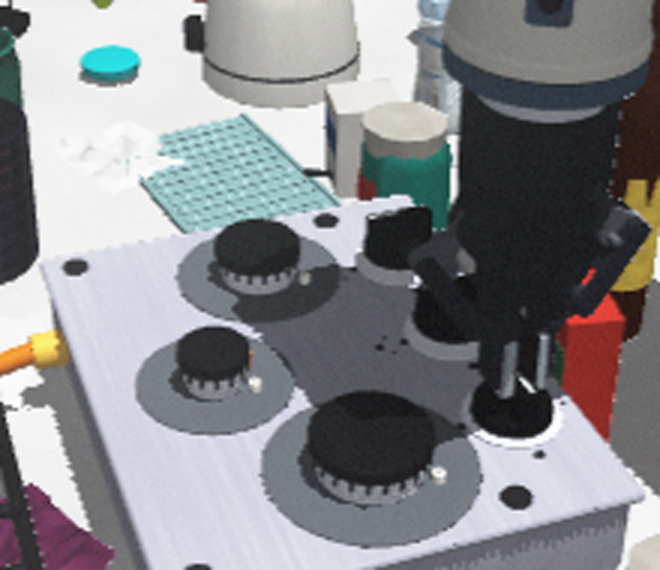

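The picture shows all three caps flat on their rings, at about (257,245), (213,352) and (371,435). The left knob at (512,405) is gripped, pressed in and turned.

```bash
python3 -c "
from bench import close_job
print(close_job())"
```

```text
the job is handed in; nothing more can be done
None
```

The job is handed in at 38 s of the 72 s allowed: all three caps look seated on their burners, and the gripper is holding the left knob fully in at about 1.57 rad, the large flame mark. The hand-in gave no verdict.

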